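# Release a network module with its key, lift it out of the dock and hold it level

## Robot

A 6-joint arm with a two-finger parallel gripper is mounted at the origin on the work surface. World frame = base frame: x ahead of the robot, y to its left, z up, the work surface at z = 0. Lengths are in m, angles in rad, forces in N, time in s.
With the tool pointing down it reaches from about 0.3 to 0.825 m from the base axis. Payload 5.4 kg.
Tool frame: the origin (TCP) lies at the very end of the fingers, on their centre line; the grasp point (between the pads) lies 19 mm behind it; z points along the fingers, x is the direction in which the jaws open and shut, and the axes are right-handed (so a half turn about z gives the same grasp; the last joint's range is limited). The gripper opens to 92 mm and grips with 3 to 60 N. Pads are 20 mm wide; open, the fingers measure 128 mm over their backs; the gripper's body (75 mm by 189 mm) begins 69 mm behind the grasp point.
Start: joints at [-1.339, 0.158, 1.597, -0, 1.386, -0.21], TCP at [0.246, -0.52, 0.215] pointing down, gripper open.
Joint ranges: [-2.91, 2.91], [-0.94, 2.29], [0.18, 2.7], [-1.29, 4.43], [0.17, 2.64], [-3, 3]. Speed limits (rad/s): [2.57, 2.57, 3.14, 3.14, 3.14, 3.14].

## Interface

Orientations are given as a rotation vector (axis times angle).
In Python, from workcell import bot gives the robot as it stands. Calls block until the motion is done:
- bot.goto(position, orientation): joint-space move of the TCP to a pose.
- bot.line_to(position, rot=None, max_speed=0.15): straight line of the TCP; rot=None keeps the orientation; max_speed is the mean speed in m/s.
- bot.set_joints(angles): joint-space move.
- bot.set_gripper(opening, newtons=None): opening from 0.0 (shut) to 1.0 (fully open); newtons is the grip in N (None keeps the last); returns when the fingers have stopped.
- bot.hold(seconds).
- bot.inverse_kinematics(position, orientation): joint angles nearest the present ones, or None.
- bot.read_camera(name): name is "scene" or "top" or "wrist"; returns a dict with "pixels" (400x640x3 uint8, blue, green, red), "fx", "fy", "cx", "cy" (pixels), "R" (3x3) and "t" (3): a world point X has camera coordinates R X + t. Camera axes: x right, y down, z forward; pixel columns grow to the right and rows downward; lengths in m; the calibration is good to about 2 mm. A picture is of the moment at which its call begins. There is no depth.
A pose or a line that the arm cannot do raises bot.MotionError and nothing moves.
- bot.job_done(): hands the job in, once; it reports no verdict.
Readings, each from a call of its own:
- bot.current_clock(): time.
- bot.current_joints(): joint angles.
- bot.current_joint_vel(): joint speeds.
- bot.current_effort(): joint torques, N m.
- bot.current_ee_pos(): TCP position.
- bot.current_tool_rot(): TCP orientation.
- bot.current_contact_force(): force on the tool from outside, world axes, zero at the start.
- bot.current_ft_torque(): the same for the moment, N m.
- bot.current_opening(): opening from 0.0 (shut) to 1.0 (fully open).
Only numpy, scipy, OpenCV 4.12 (cv2) and the standard library are available. Lean on these libraries where they do the work, as an engineer would, in place of code of your own. Each camera call takes 0.05 s, during which the arm holds its last target.

## Task

The network module is locked in its docking base: take the flat release key from its stand and push its blade down into the slot of the dock until the shoulder of the key rests on the dock, which frees the catch, and leave the key standing there. Then lift the module by its handle up out of the dock, keeping it level, and finish while still holding it steady and level over its place, with its underside about 8 cm above the top of the dock. Leave the other equipment on the case alone.

Things in the scene. Friction and masses are not known exactly. Their poses are not given: they have to be found in the camera images.
- dock: Fixed aluminium docking base, a block 100 mm (its x) by 175 mm (its y, from -95 to +80) by 50 mm high; origin on the work surface. Module pocket at its y = +30 mm, key slot at its y = -60 mm.
- dock_slot (a point): Centre of the mouth of the key slot in the dock's top face, 50 mm above the work surface; axes as the dock's. The slot is 9 mm (x) by 30 mm (y) and goes straight down; 18 mm down is the movable plate of the catch, which the blade pushes a further 12 mm down against about 3 N of friction.
- dock_bay (a point): Centre of the mouth of the module pocket, level with the dock's top face (50 mm above the work surface); axes as the dock's. The pocket is 75 mm (x) by 65 mm (y), 35 mm deep, with straight walls.
- catch (a joint): Travel of the catch plate at the bottom of the key slot, m: 0 = module locked, above 0.009 = free; about 0.012 when the key's shoulder rests on the dock. It stays where it is pushed. A small steel pin in a dark groove on the dock's top moves away from the module, towards the slot end, as it frees.
- key_grip (a point): Point in the head of the release key, 30 mm above its shoulder and 20 mm below its top. Head: black, 12 mm thick (x), 36 mm wide (y), 50 mm tall, its underside is the shoulder. Below it a flat steel blade 4 mm (x) by 20 mm (y), 30 mm long, its last 6 mm narrowed to 2.5 by 14 mm. z points up, away from the blade. Mass 60 g. It starts upright in the stand, shoulder on the stand's top, and goes into the dock slot either way round, with its x along the dock's x.
- stand: Fixed grey block 60 x 60 x 45 mm high with a slot in which the key stands; origin at the centre of its underside.
- module_grip (a point): Centre of the module's handle bar, 108 mm above the module's underside. Bar 14 mm thick (x), 14 mm high, 60 mm long (y), on a post at each end (44 mm clear between, 26 mm free below). Module: dark steel box 70 (x) by 60 (y) by 75 mm high, 0.4 to 0.7 kg, balanced under the bar. In the pocket its axes are the dock's, its underside is 15 mm and the bar's top 130 mm above the work surface.
- switchbox: Bystander: loose grey five-port box 60 x 100 x 27 mm; origin at the centre of its underside.
- disc: Bystander: loose white disc-shaped wireless unit, 160 mm across, 29 mm high; origin at the centre of its underside.
- driver: Bystander: screwdriver 200 mm long lying on the case; origin on the work surface under its middle.
Not all that is in view belongs to the job. There is more than one size of the part that bears module_grip; the job needs the smallest. Leave any pink look-alike of the dock alone.

How it is judged:
By the outcome, as a careful person would: the job done as asked, in the order asked, and still so for the second after the job is handed in, while the arm keeps its last pose, push and grip.
It also fails if it takes over 56 s, if anything falls off the work surface, if the arm or the gripper's body presses on something with over 40 N, if the wrist force passes 120 N, or if a joint passes its speed limit or range.

## Working session

There is one attempt and no reset: what is moved stays moved. The work goes in short steps, each a Python script; the robot and the scene stay as the last script left them, time stands still between calls to the robot, and variables do not carry over. Pictures are saved under pics/ and viewed, and the job is handed in when it is done.

```bash
ls; mkdir -p pics
python3 - <<'E'
from workcell import bot
import cv2
for n in ["scene","top","wrist"]:
    c=bot.read_camera(n); cv2.imwrite(f"pics/{n}0.png",c["pixels"]); print(n,c["fx"],c["cx"],c["cy"],c["R"],c["t"])
print(bot.current_clock())
E
```

```text
pics
scene 432.2868425459583 313.88718391169596 199.38388518544087 [[ 0.24614667  0.96922386  0.0041147 ]
 [ 0.65440898 -0.16306089 -0.73834953]
 [-0.71495504  0.18443498 -0.67440569]] [-0.19846227 -0.29805163  1.52111569]
top 454.88246204485654 321.3316116176212 207.43830646452136 [[-0.02601226 -0.9996403   0.00652996]
 [-0.9968371   0.02544751 -0.07528762]
 [ 0.07509437 -0.00846771 -0.99714048]] [0.04420161 0.57460914 1.24576679]
wrist 357.41253195739387 311.8870494991205 203.2728301617152 [[ 0.42601067 -0.90471714 -0.00134407]
 [-0.86706116 -0.40870258  0.28489847]
 [-0.25830185 -0.1202044  -0.95855676]] [-0.57467923 -0.03070906  0.39231355]
0.15
```

View pics/scene0.png

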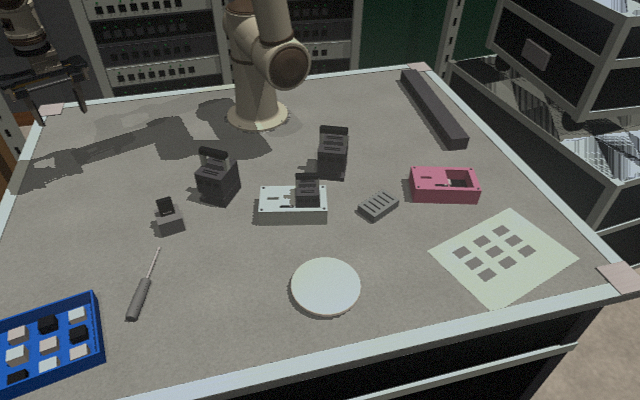

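View pics/top0.png

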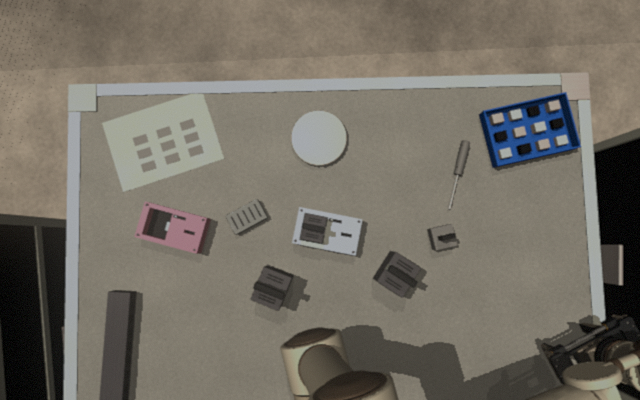

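View pics/wrist0.png

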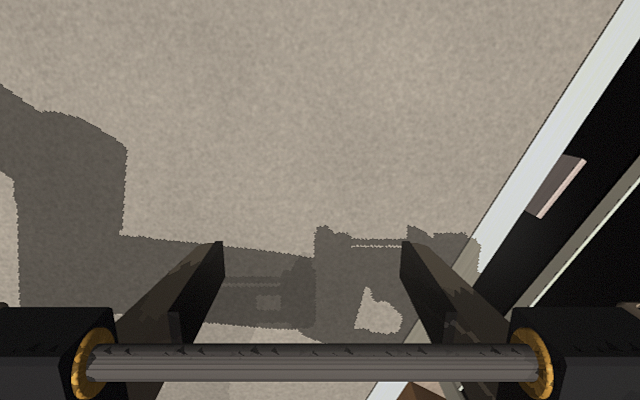

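Scene: the silver dock is at scene (292,204) and top (328,231), with the smallest module in its pocket at scene (307,190) and top (315,228). The key and stand are at scene (168,215) and top (444,237).

Look-alikes:
- Larger modules at scene (217,178) and (333,152), or top (400,273) and (273,286).
- Pink dock at scene (445,185) and top (173,228).

I choose the silver dock with its docked module and the key. Next I'll make close crops.

```bash
cat > h.py <<'E'
import numpy as np, cv2
from workcell import bot
def ray(c,u,v):
    d=np.array([(u-c["cx"])/c["fx"],(v-c["cy"])/c["fy"],1.]); R=np.array(c["R"]);t=np.array(c["t"])
    return -R.T@t, R.T@d
def onz(c,u,v,z):
    o,d=ray(c,u,v); return o+d*(z-o[2])/d[2]
def proj(c,X):
    p=np.array(c["R"])@np.array(X)+np.array(c["t"]); return np.array([c["fx"]*p[0]/p[2]+c["cx"],c["fy"]*p[1]/p[2]+c["cy"]])
def tri(obs):
    A=np.zeros((3,3));b=np.zeros(3)
    for c,u,v in obs:
        o,d=ray(c,u,v);d=d/np.linalg.norm(d);P=np.eye(3)-np.outer(d,d);A+=P;b+=P@o
    X=np.linalg.solve(A,b); return X,[np.round(proj(c,X)-[u,v],1) for c,u,v in obs]
from scipy.spatial.transform import Rotation as Ro
def down(yaw): # tool x axis at world angle yaw, z down
    x=np.array([np.cos(yaw),np.sin(yaw),0]);z=np.array([0,0,-1.]);return Ro.from_matrix(np.c_[x,np.cross(z,x),z]).as_rotvec()
def crop(p,x0,y0,x1,y1,k,name): cv2.imwrite("pics/"+name,cv2.resize(p[y0:y1,x0:x1],None,fx=k,fy=k,interpolation=cv2.INTER_CUBIC))
E
python3 - <<'E'
from h import *
s=bot.read_camera("scene");t=bot.read_camera("top")
a=np.vstack([cv2.resize(t["pixels"][195:265,280:480],None,fx=4,fy=4,interpolation=2),cv2.resize(s["pixels"][160:240,140:340],None,fx=4,fy=4,interpolation=2)[:310]])
cv2.imwrite("pics/c1.png",a[:600])
print(onz(t,328,231,.05),onz(t,444,237,.07),onz(t,295,209,.05),onz(t,364,216,.05),onz(t,358,254,.05),onz(t,293,247,.05))
w=bot.read_camera("wrist"); R=Ro.from_rotvec(bot.current_tool_rot()).as_matrix()
o=-np.array(w["R"]).T@w["t"]; print("cam in tool",R.T@(o-bot.current_ee_pos()), (R.T@np.array(w["R"]).T))
E
```

```text
[0.50887184 0.01320586 0.05      ] [ 0.48439754 -0.29565607  0.07      ] [0.57098033 0.10137161 0.05      ] [ 0.54709483 -0.08583323  0.05      ] [ 0.44467794 -0.0662029   0.05      ] [0.46811258 0.10900787 0.05      ]
cam in tool [ 0.00058369 -0.08129655 -0.17014922] [[ 9.99998513e-01 -1.67274368e-03 -4.19334590e-04]
 [ 1.72286606e-03  9.58468473e-01  2.85193300e-01]
 [-7.51363051e-05 -2.85193598e-01  9.58469930e-01]]
```

View pics/c1.png

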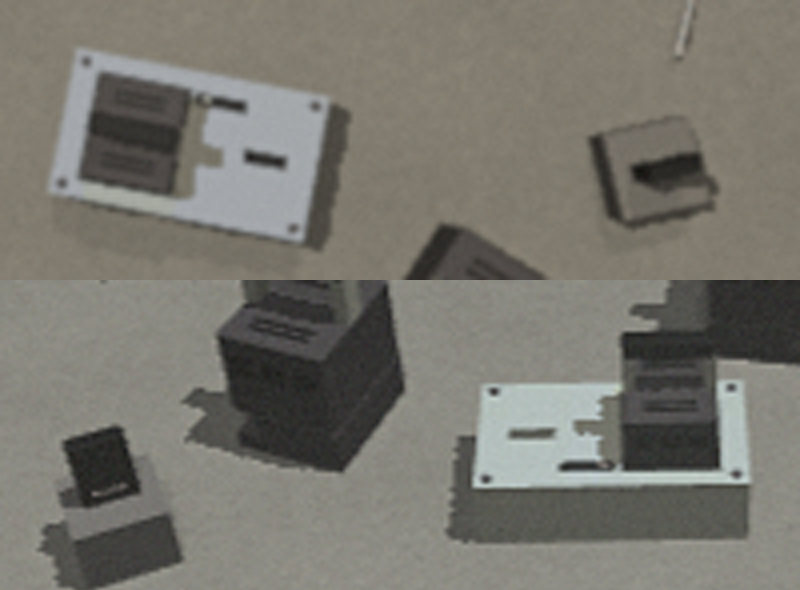

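The crops show the silver dock with its empty-looking slot at top (346,235). The smallest module is in the pocket at top (315,228), and the key head is on the stand at top (446,236). Next: wrist views from above the key.

Run:
```python
from h import *
def shot(p,yaw,name):
    bot.goto(p,down(yaw)); bot.hold(.1); c=bot.read_camera("wrist"); cv2.imwrite("pics/"+name+".png",c["pixels"]); np.save(name,c,allow_pickle=True); return c
shot([0.484,-0.296,0.24],0.15,"k1")
shot([0.484,-0.276,0.30],0.15,"k2")
shot([0.509,-0.06,0.28],-0.15,"d1")
shot([0.499,0.03,0.28],-0.15,"d2")
print(bot.current_clock(),bot.current_joints())
a=[cv2.imread(f"pics/{n}.png") for n in("k1","k2","d1","d2")]
a=np.vstack([np.hstack(a[:2]),np.hstack(a[2:])]);cv2.imwrite("pics/m1.png",cv2.resize(a,(800,500),interpolation=3))
```

```text
3.825 [-1.84306823e-01 -7.65977617e-02  1.71078680e+00 -3.69464931e-04
  1.50731591e+00 -3.25321652e-02]
```

View pics/m1.png

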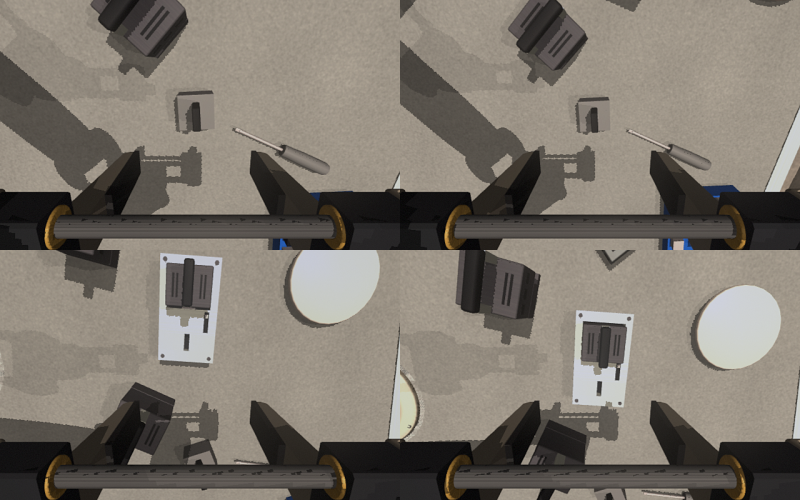

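The wrist views show the stand and key near k1 (312,178). The dock slot is near d1 (298,147), with the module handle just above it. I'll enlarge the regions that matter.

Run:
```python
import cv2,numpy as np
a=cv2.imread("pics/k1.png")[130:230,260:360];b=cv2.imread("pics/k2.png")[140:240,260:360]
cv2.imwrite("pics/kz.png",np.hstack([cv2.resize(i,(400,400),interpolation=2) for i in(a,b)]))
a=cv2.imread("pics/d1.png")[0:190,230:370];b=cv2.imread("pics/d2.png")[90:280,255:395]
cv2.imwrite("pics/dz.png",np.hstack([cv2.resize(i,None,fx=2.8,fy=2.8,interpolation=2) for i in(a,b)]))
```

```text
(no output)
```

View pics/kz.png

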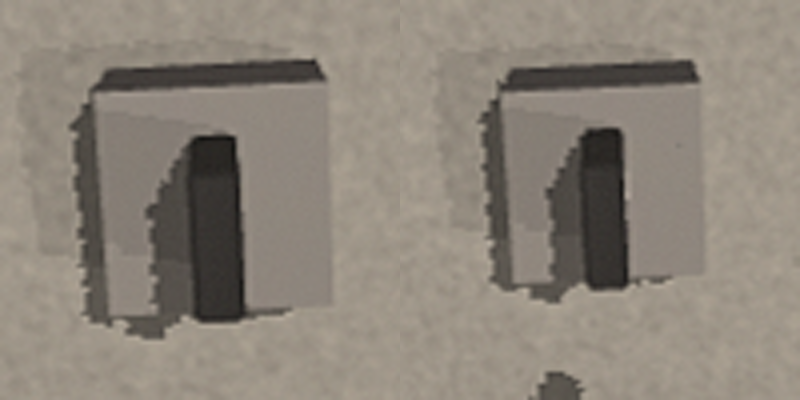

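View pics/dz.png

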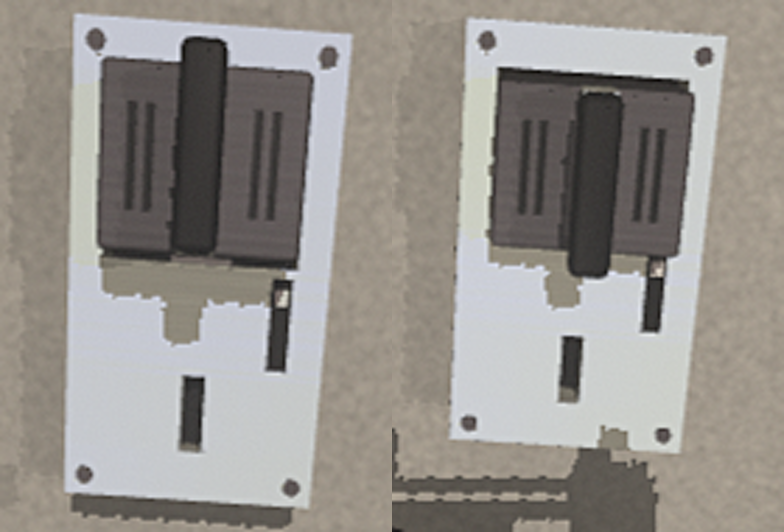

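```bash
cat > m.py <<'E'
from h import *
C={n:np.load(n+".npy",allow_pickle=True).item() for n in("k1","k2","d1","d2")}
off={"k1":(260,130,4),"k2":(260,140,4),"d1":(230,0,2.8),"d2":(255,90,2.8)}
def px(n,q):
    x,y,k=off[n]; q=np.array(q,float); return (q+.5)/k-.5+[x,y]
def T(qa,qb,na,nb,l):
    a=px(na,qa);b=px(nb,qb); X,r=tri([(C[na],*a),(C[nb],*b)]); print(l,np.round(X,4),r); return X
names=["key A","key B","key C","key D"]
K=[T(a,b,"k1","k2",l) for a,b,l in zip([(190,177),(237,174),(195,320),(243,318)],[(182,165),(224,163),(186,288),(228,286)],names)]
print("key mean",np.mean(K,0)); 
for n,q in(("k1",[(190,177),(237,174),(195,320),(243,318)]),("k2",[(182,165),(224,163),(186,288),(228,286)])):
    P=np.array([onz(C[n],*px(n,i),.095) for i in q]);print(n,P.mean(0),"x",np.linalg.norm(P[1]-P[0]),"y",np.linalg.norm(P[2]-P[0]),"yaw-of-x",np.arctan2(*((P[0]+P[1]-P[2]-P[3])[[1,0]]))-np.pi/2)
for n,q in(("k1",[(90,90),(327,82),(105,318),(331,306)]),("k2",[(100,91),(300,83),(110,287),(304,274)])):
    P=np.array([onz(C[n],*px(n,i),.045) for i in q]);print("stand",n,P.mean(0),np.arctan2(*((P[0]+P[1]-P[2]-P[3])[[1,0]]))-np.pi/2, np.linalg.norm(P[0]-P[1]),np.linalg.norm(P[0]-P[2]))
D={}
for n in("d1","d2"):
    im=C[n]["pixels"]; x0,y0,k=off[n]; sub=im[y0:y0+190,x0:x0+140].copy()
    hsv=cv2.cvtColor(sub,cv2.COLOR_BGR2HSV); m=((sub.min(2)>165)).astype(np.uint8)
    nn,L,S,_=cv2.connectedComponentsWithStats(m); i=1+np.argmax(S[1:,4]); m=(L==i).astype(np.uint8)
    cs,_=cv2.findContours(m,0,1); h=cv2.convexHull(max(cs,key=cv2.contourArea))
    ap=cv2.approxPolyN(h,4) .reshape(-1,2)+[x0,y0]
    dk=((sub.max(2)<90)|((L!=i)&(sub.max(2)<150))).astype(np.uint8)
    D[n]=ap; P=np.array([onz(C[n],*p,.05) for p in ap]); print(n,ap.tolist(),np.round(P,4).tolist(),"centre",P.mean(0).round(4),[round(float(np.linalg.norm(P[j]-P[j-1])),4) for j in range(4)])
    h2=cv2.convexHull(max(cs,key=cv2.contourArea)); fill=np.zeros_like(m); cv2.fillConvexPoly(fill,h2,1)
    hole=fill&(1-m); nn,L,S,ce=cv2.connectedComponentsWithStats(hole)
    for j in range(1,nn):
        if S[j,4]>20: print("  hole",S[j],ce[j]+[x0,y0],onz(C[n],*(ce[j]+[x0,y0]),.05).round(4), cv2.minAreaRect(np.argwhere(L==j)[:,::-1].astype(np.int32)))
sl=T([192.5,413.5],[570,369.5-0],"d1","d2","slot?") if 0 else None
# slot corners (crop px)
s1=[(183,377),(205,377),(179,450),(202,450)]; s2=[(562,337),(581,337),(559,402),(579,402)]
s2=[(a-392,b) for a,b in s2]
P=[T(a,b,"d1","d2","slot") for a,b in zip(s1,s2)];print("slot mean",np.mean(P,0))
for n,q in(("d1",s1),("d2",s2)):
    P=np.array([onz(C[n],*px(n,i),.05) for i in q]);print(n,"slot z.05",P.mean(0))
# handle top corners
h1=[(182,39),(226,39),(172,250),(214,250)]; h2=[(579-392,94),(621-392,94),(569-392,276),(609-392,276)]
P=[T(a,b,"d1","d2","bar") for a,b in zip(h1,h2)];print("bar mean",np.mean(P,0))
for n,q in(("d1",h1),("d2",h2)):
    P=np.array([onz(C[n],*px(n,i),.13) for i in q]);print(n,"bar z.13",P.mean(0),np.linalg.norm(P[0]-P[2]),"yaw",np.arctan2(*((P[0]+P[1]-P[2]-P[3])[[1,0]]))-np.pi/2)
# dock corners
h1=[(76,15),(351,34),(66,490),(308,507)];h2=[(467-392,18),(726-392,36),(452-392,438),(682-392,453)]
P=np.array([T(a,b,"d1","d2","dock") for a,b in zip(h1,h2)]);print("dock mean",P.mean(0))
for n,q in(("d1",h1),("d2",h2)):
    P=np.array([onz(C[n],*px(n,i),.05) for i in q]);e=(P[0]+P[1]-P[2]-P[3])/2;yy=e/np.linalg.norm(e);c=P.mean(0);print(n,"dock",c,np.linalg.norm(e),np.linalg.norm(P[0]-P[1]),"yaw",np.arctan2(e[1],e[0])-np.pi/2,"slot",c-yy*.0525,"bay",c+yy*.0375)
E
python3 m.py
```

```text
key A [ 0.478  -0.2907  0.062 ] [array([-0.1, -0. ]), array([0.1, 0. ])]
key B [ 0.49   -0.2893  0.0569] [array([0.2, 0.1]), array([-0.1, -0.1])]
key C [ 0.4827 -0.3095  0.1188] [array([0.1, 0.1]), array([-0. , -0.1])]
key D [ 0.4962 -0.3225  0.0706] [array([0.1, 0.1]), array([-0. , -0.1])]
key mean [ 0.48672316 -0.30298732  0.07704855]
k1 [ 0.48584092 -0.29924442  0.095     ] x 0.01056827243224675 y 0.03368611718829449 yaw-of-x 0.18444028374516153
k2 [ 0.48606132 -0.29898959  0.095     ] x 0.011273755677495273 y 0.03465446519510065 yaw-of-x 0.17788363271207652
stand k1 [ 0.48535787 -0.29985439  0.045     ] 0.18758834678439396 0.06055468935318039 0.06115116173204966
stand k2 [ 0.48553785 -0.29998652  0.045     ] 0.18112895016253394 0.0598937486757138 0.06166278549206663
d1 [[356, 12], [340, 181], [252, 175], [256, 4]] [[0.5784, 0.0922, 0.05], [0.5397, -0.0783, 0.05], [0.4414, -0.056, 0.05], [0.4803, 0.1147, 0.05]] centre [0.51   0.0182 0.05  ] [0.1007, 0.1748, 0.1008, 0.175]
  hole [30 10  8 10 50] [263.78  13.74] [0.4863 0.1049 0.05  ] ((33.60000228881836, 13.80000114440918), (7.155
[... 3191 characters left out ...]
 [0.4804 0.114  0.0482] [array([-0.3,  0.1]), array([ 0.3, -0.1])]
dock [0.5773 0.0923 0.0513] [array([ 0., -0.]), array([-0.,  0.])]
dock [ 0.4435 -0.0553  0.0528] [array([ 0., -0.]), array([-0.,  0.])]
dock [ 0.5398 -0.0769  0.0539] [array([ 0.4, -0.1]), array([-0.4,  0.1])]
dock mean [0.51021549 0.01852101 0.05154634]
d1 dock [0.51016545 0.01810323 0.05      ] 0.17417907150598275 0.0988429811970689 yaw -0.22013980776240172 slot [ 0.49870123 -0.03312979  0.05      ] bay [0.51835418 0.05469824 0.05      ]
d2 dock [0.5102965  0.01776623 0.05      ] 0.17466955671670234 0.0997742923458427 yaw -0.21375008616829572 slot [ 0.49915988 -0.03353899  0.05      ] bay [0.51825123 0.05441282 0.05      ]
```

Slot measured at (0.4985,-0.0332) and bar at (0.518,0.055), with dock yaw -0.222. Heights and sizes match the description. Next: a wide-baseline key height, a check against the stand, and the heights of the neighbouring modules.

Run:
```python
from h import *
C={n:np.load(n+".npy",allow_pickle=True).item() for n in("k1","d1","d2")}
s=bot.read_camera("scene");t=bot.read_camera("top")
print(tri([(s,163.3,198.5),(C["k1"],314,191.8)]))
# expected bystander heights: handle bar of module left(k1 view) 
a=np.hstack([cv2.resize(s["pixels"][120:210,185:285],(400,360),interpolation=2),cv2.resize(C["k1"]["pixels"][0:126,140:280],(400,360),interpolation=2)])
b=np.hstack([cv2.resize(s["pixels"][115:185,290:390],(400,240)),cv2.resize(C["d2"]["pixels"][0:114,70:260],(400,240),interpolation=2)])
cv2.imwrite("pics/big.png",np.vstack([a,b]))
```

```text
(array([ 0.48609167, -0.29844827,  0.09601959]), [array([-0.2, -0. ]), array([ 0.1, -0.6])])
```

View pics/big.png

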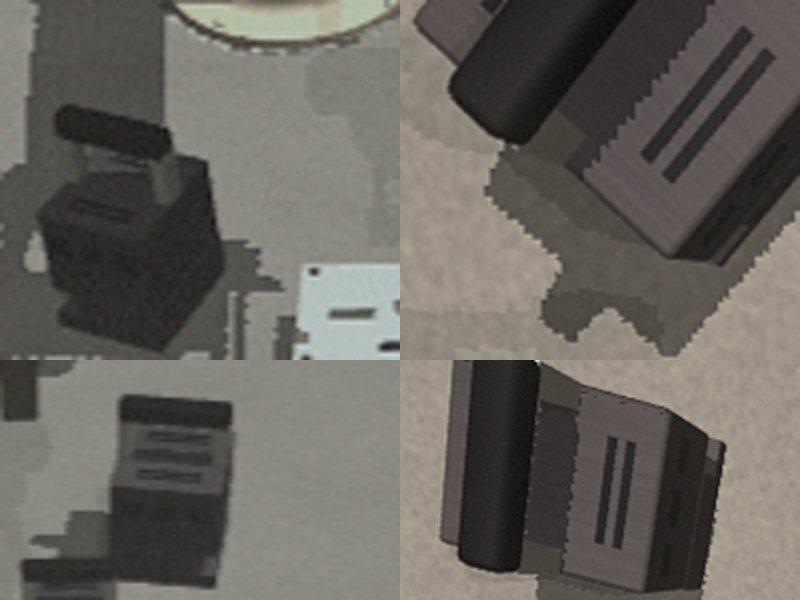

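Run:
```python
from h import *
C={n:np.load(n+".npy",allow_pickle=True).item() for n in("k1","d1","d2")}
s=bot.read_camera("scene");t=bot.read_camera("top")
print(tri([(s,201.5,148.5),(C["k1"],171.5,42)]))
print(tri([(s,321,128),(C["d2"],112.8,95)]))
for p in [(0.499,-.033),(.518,.055)]:
    for dx in(-.064,-.095,.095):
        q=np.array(p)+dx*np.array([np.cos(-.222),np.sin(-.222)]); print(q)
```

```text
(array([ 0.3722332 , -0.19353093,  0.14644866]), [array([-1. ,  0.3]), array([-0.6, -4.2])])
(array([0.3524691 , 0.13466437, 0.14634437]), [array([-0.1, -0. ]), array([ 0. , -0.3])])
[ 0.43657062 -0.01890842]
[ 0.40633139 -0.01208281]
[ 0.59166861 -0.05391719]
[0.45557062 0.06909158]
[0.42533139 0.07591719]
[0.61066861 0.03408281]
```

Key top triangulates to z=0.096 (expected 0.095), and the key and stand agree in position. I'll grasp the key and lift it.

Run:
```python
from h import *
k=np.array([0.486,-0.2993]);r=down(0.182)
bot.set_gripper(0.5)
bot.goto([*k,0.16],r); bot.line_to([*k,0.058],max_speed=.12)
bot.set_gripper(0,25); print(bot.current_opening()*92,bot.current_contact_force())
bot.line_to([*k,0.2],max_speed=.12); print(bot.current_opening()*92,bot.current_contact_force(),bot.current_clock())
p=np.array([0.4985,-0.0332]); r=down(-.222)
bot.goto([*p,0.16],r); bot.hold(.2)
c=bot.read_camera("wrist"); np.save("w1",c,allow_pickle=True); cv2.imwrite("pics/w1.png",c["pixels"]); print(bot.current_ee_pos(),bot.current_clock(),bot.current_opening()*92)
s=bot.read_camera("scene");t=bot.read_camera("top")
crop(s["pixels"],240,120,360,230,6,"w1s.png");crop(t["pixels"],280,190,390,270,7,"w1t.png")
```

```text
11.514148701750386 [-0.12772537  0.25983686  1.22061971]
11.905510607391 [ 0.50949043 -0.07969014 -0.7700202 ] 9.0917
[ 0.49876114 -0.03411862  0.16016466] 10.3917 11.793448782800029
```

View pics/w1.png

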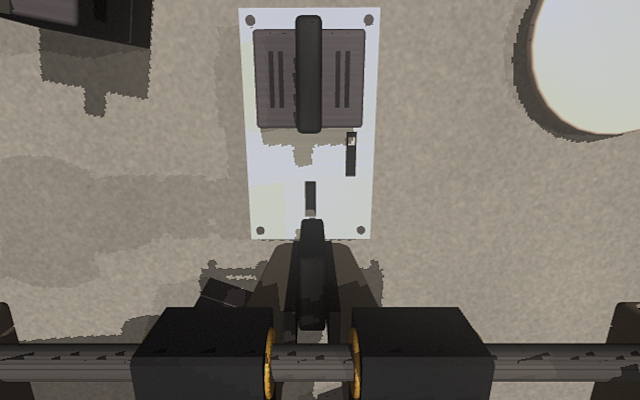

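View pics/w1s.png

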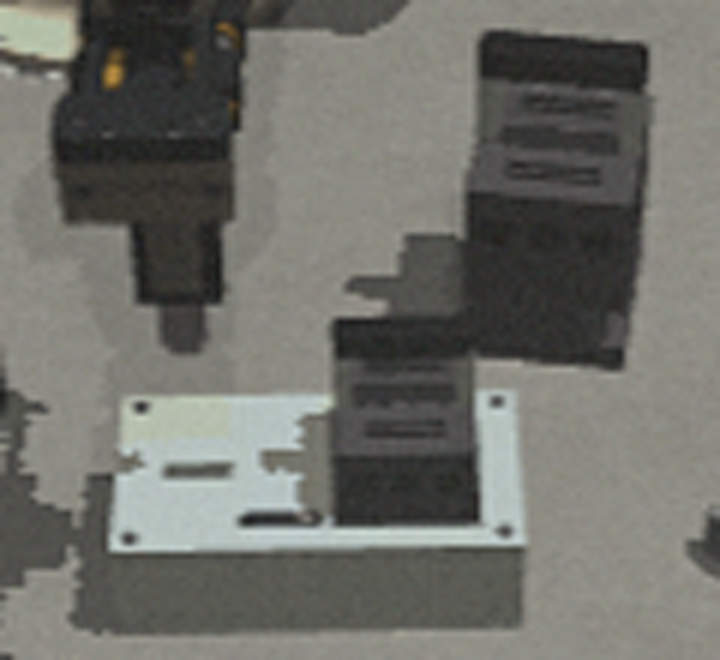

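The key is held square and upright. In the scene crop (6x) the blade tip is at (185,350) and the slot at (198,470). I'll lower the tip to about 8 mm above the slot and check it from three views.

Run:
```python
from h import *
p=np.array([0.4985,-0.0332])
bot.line_to([*p,0.101],max_speed=.1); bot.hold(.3)
print(bot.current_ee_pos(),bot.current_tool_rot()-down(-.222),bot.current_contact_force(),bot.current_clock())
s=bot.read_camera("scene");t=bot.read_camera("top");c=bot.read_camera("wrist")
a=cv2.resize(s["pixels"][160:215,250:310],None,fx=10,fy=10,interpolation=2);cv2.imwrite("pics/w2s.png",a)
crop(c["pixels"],230,80,400,260,3,"w2w.png")
for x in(-.0045,.0045):
  for y in(-.015,.015):
    q=p+Ro.from_euler("z",-.222).as_matrix()[:2,:2]@[x,y]
    print("slot corner in crop",(proj(s,[*q,.05])-[250,160])*10+4.5)
for x in(-.00125,.00125):
  for y in(-.007,.007):
    q=bot.current_ee_pos()[:2]+Ro.from_euler("z",-.222).as_matrix()[:2,:2]@[x,y]
    print("tip",(proj(s,[*q,.058])-[250,160])*10+4.5)
```

```text
[ 0.49885523 -0.03329747  0.10150358] [-1.85945866e-04  7.47660689e-05  1.53263550e-03] [ 0.5081919   0.09268848 -0.93283965] 11.5333
slot corner in crop [172.52569182 374.79687984]
slot corner in crop [287.68160568 373.09056284]
slot corner in crop [170.66287993 398.05388613]
slot corner in crop [286.50170034 396.3234805 ]
tip [200.60746208 360.15363598]
tip [254.7257818 359.3557383]
tip [200.13500016 366.60655214]
tip [254.34271565 365.80552216]
```

View pics/w2s.png

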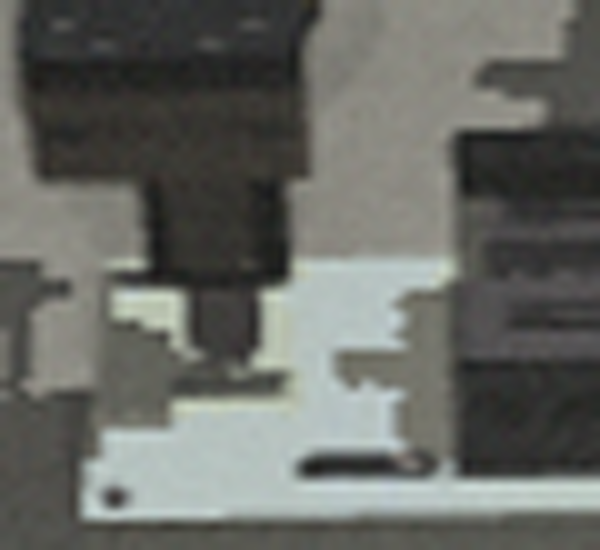

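View pics/w2w.png

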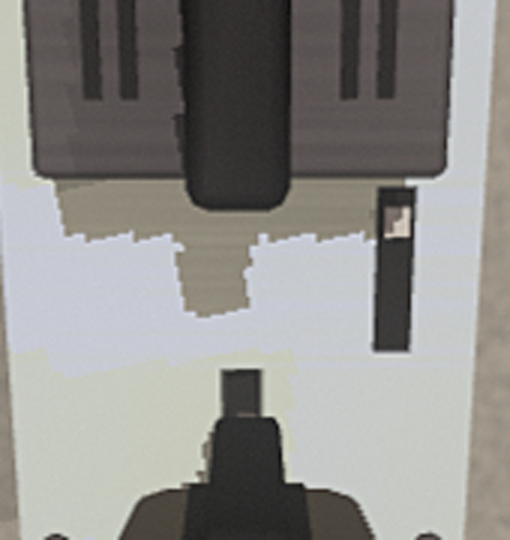

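The scene view shows the tip at (228,362), centred over the slot at (230,384), and the wrist view agrees to about 1 mm. I'll insert the key with force checks.

Run:
```python
from h import *
p=np.array([0.4979,-0.0331])
f0=np.array(bot.current_contact_force())
bot.line_to([*p,0.095],max_speed=.05)
z=.095
while z>.050:
    z-=.003 if z>.068 else .001
    bot.line_to([*p,z],max_speed=.05)
    f=np.array(bot.current_contact_force())-f0; e=bot.current_ee_pos()
    print(round(z,4),np.round(e,4),np.round(f,1),round(bot.current_opening()*92,1))
    if abs(f[2])>(20 if z<.07 else 12) or np.linalg.norm(f[:2])>12: break
print(bot.current_clock())
s=bot.read_camera("scene");c=bot.read_camera("wrist")
cv2.imwrite("pics/w3.png",np.hstack([cv2.resize(s["pixels"][155:225,250:330],(400,350),interpolation=2),cv2.resize(c["pixels"][60:270,220:400],(300,350),interpolation=2)]))
```

```text
0.092 [ 0.4977 -0.0331  0.0918] [-0.5  0.1  0.7] 12.0
0.089 [ 0.4977 -0.033   0.0888] [0.  0.1 0.4] 12.0
0.086 [ 0.4977 -0.033   0.0857] [ 0.8 -0.5 -0.1] 11.6
0.083 [ 0.4977 -0.033   0.0827] [ 0.2 -0.3  0.4] 12.0
0.08 [ 0.4977 -0.033   0.0797] [-0.4 -1.5  0.7] 11.8
0.077 [ 0.4977 -0.033   0.0767] [0.1 0.8 0.6] 12.3
0.074 [ 0.4979 -0.0331  0.0739] [ 0.6 -0.8  0.4] 11.8
0.071 [ 0.4979 -0.0331  0.0708] [0.2 0.3 0.2] 12.3
0.068 [ 0.4978 -0.0331  0.0677] [ 0.5  0.3 -0.1] 11.9
0.067 [ 0.4978 -0.0331  0.0669] [0.1 0.2 1.8] 11.7
0.066 [ 0.4978 -0.033   0.0659] [-0.8  1.2  0.9] 11.8
0.065 [ 0.4978 -0.0331  0.0649] [-1.2  0.7  1.7] 12.0
0.064 [ 0.4978 -0.0331  0.0639] [-0.6  0.   1.5] 11.8
0.063 [ 0.4979 -0.0331  0.0631] [-1.4  0.6  3.3] 12.0
0.062 [ 0.498  -0.0331  0.0631] [-5.5  1.6 11.3] 11.8
0.061 [ 0.498  -0.0331  0.063 ] [-8.4  1.4 20.5] 12.1
15.95
```

View pics/w3.png

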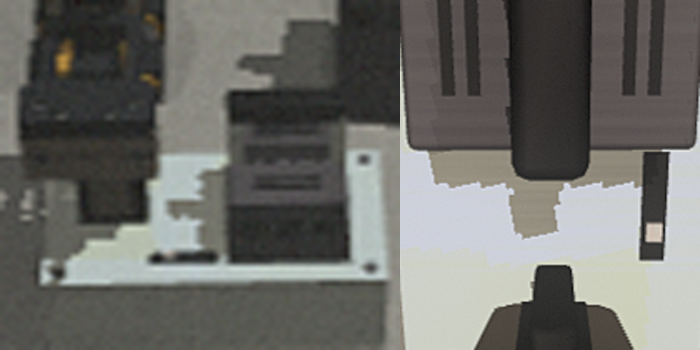

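The force rose to 20 N with TCP z stopped at 0.063, exactly the shoulder-contact height. The pin at wrist crop (653,232) has moved to the slot end of its groove, so the catch is free. I'll ease off, release the key, retreat and verify.

Run:
```python
from h import *
bot.line_to([0.4982,-0.0331,0.063],max_speed=.05)
print(bot.current_contact_force())
bot.set_gripper(0.5,25)
bot.line_to([0.4982,-0.0331,0.17],max_speed=.12)
b=np.array([0.518,0.0548])
bot.line_to([*b,0.19],max_speed=.15); bot.hold(.1)
c=bot.read_camera("wrist"); np.save("w4",c,allow_pickle=True);s=bot.read_camera("scene");print(bot.current_ee_pos(),bot.current_clock(),bot.current_opening()*92)
cv2.imwrite("pics/w4.png",np.hstack([cv2.resize(s["pixels"][155:225,250:330],(400,350),interpolation=2),cv2.resize(c["pixels"][60:270,220:400],(300,350),interpolation=2)]))
```

```text
[-0.19205758  0.45534039  2.31702618]
[0.51778196 0.05409564 0.1897113 ] 18.9667 46.02091654702081
```

View pics/w4.png

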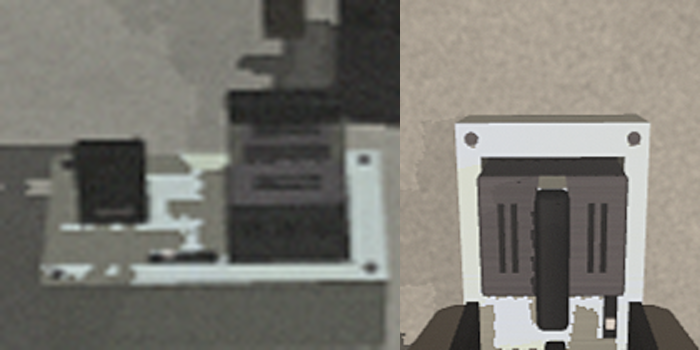

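The key stands in the slot with its shoulder on the dock, at left-crop (112,180). The bar is centred between the fingers at full-image column 312. Now I'll grasp and lift the module.

Run:
```python
from h import *
b=np.array([0.518,0.0547])
f0=np.array(bot.current_contact_force())
bot.line_to([*b,0.104],max_speed=.1); print(bot.current_ee_pos(),np.array(bot.current_contact_force())-f0)
bot.set_gripper(0,50); print(bot.current_opening()*92,np.array(bot.current_contact_force())-f0, bot.current_ee_pos())
for z in (.106,.109,.113,.12,.13,.14):
    bot.line_to([*b,z],max_speed=.05); f=np.array(bot.current_contact_force())-f0; print(z,np.round(bot.current_ee_pos(),4),np.round(f,1),np.round(bot.current_ft_torque(),2))
    if np.linalg.norm(f)>25: break
else:
    bot.line_to([*b,.219],max_speed=.06); bot.hold(.5)
print(np.round(bot.current_ee_pos(),4),np.array(bot.current_contact_force())-f0,bot.current_clock(),bot.current_opening()*92)
c=bot.read_camera("wrist");s=bot.read_camera("scene")
cv2.imwrite("pics/w5.png",np.hstack([cv2.resize(s["pixels"][120:220,240:340],(400,400),interpolation=2),cv2.resize(c["pixels"],(400,250),interpolation=3)[np.minimum(np.arange(400),249)]]))
```

```text
[0.51865367 0.054622   0.1047625 ] [-1.10082     0.05725114  0.44587176]
13.433216466356274 [-2.82898146  0.65522954  1.81563912] [0.51770711 0.05480964 0.10406295]
0.106 [0.5173 0.0548 0.105 ] [-1.3 -0.1 -6.3] [ 0.   -0.07 -0.06]
0.109 [0.5181 0.0547 0.109 ] [-1.   0.6 -6. ] [-0.04 -0.07 -0.06]
0.113 [0.5184 0.0546 0.1134] [-0.3  0.3 -6.1] [-0.04 -0.07 -0.02]
0.12 [0.5185 0.0547 0.1207] [-0.4  0.4 -5.6] [-0.02 -0.06 -0.05]
0.13 [0.5185 0.0546 0.1306] [-0.6 -0.4 -6.5] [-0.04 -0.05  0.03]
0.14 [0.5185 0.0546 0.1406] [-1.5  0.7 -4.3] [-0.04 -0.04  0.05]
[0.518  0.0547 0.219 ] [-0.26160107  0.31228611 -5.72584272] 24.275 13.522564808680242
```

View pics/w5.png

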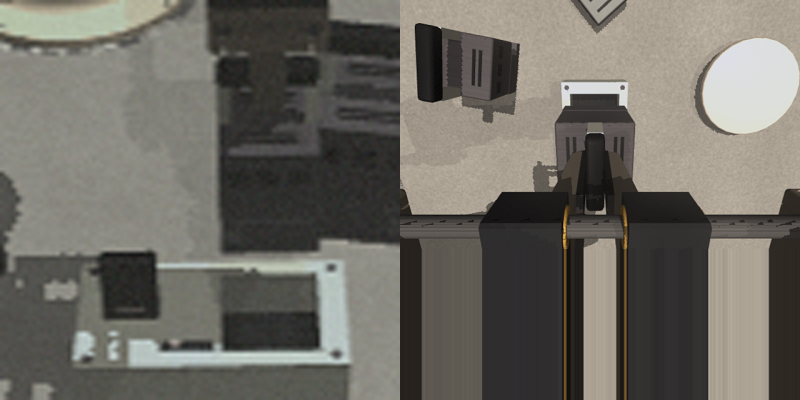

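Run:
```python
from h import *
s=bot.read_camera("scene"); R=Ro.from_euler("z",-.222).as_matrix()
for y in(-.03,.03):
    for z in(.12,.13,.14): print(y,z,(proj(s,np.array([.518,.0547,z])+R@[.035,y,0])-[240,120])*4+1.5)
print(bot.current_tool_rot()-down(-.222),np.abs(bot.current_joint_vel()).max())
crop(s["pixels"],250,140,340,215,8,"w6.png")
```

```text
-0.03 0.12 [220.7169922  265.62061661]
-0.03 0.13 [220.29314094 253.07868309]
-0.03 0.14 [219.86379228 240.37407886]
0.03 0.12 [319.14004508 264.21640095]
0.03 0.13 [319.35009105 251.68157927]
0.03 0.14 [319.56285782 238.98438982]
[-6.24449980e+00  6.95946876e-01 -1.01519733e-04] 0.0012436539301489773
```

View pics/w6.png

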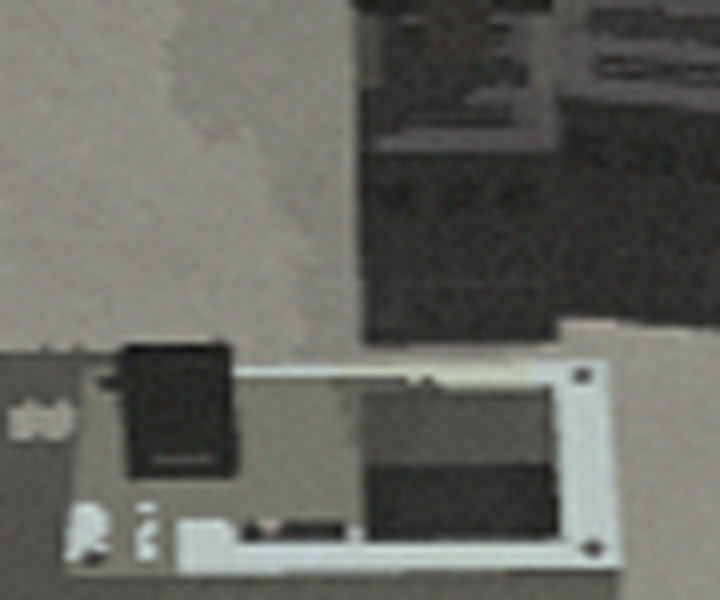

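In the 8x crop the module's lower edge is at row 342, from column 365 to 557. That puts the underside at z ≈ 0.13 m, 8 cm above the dock, and level. The key stands at (180,410) and the pin is at the slot end. Handing in.

Run:
```python
from workcell import bot
bot.job_done(); print(bot.current_clock())
```

```text
the job is handed in; nothing more can be done
the job is handed in; nothing more can be done
```

The job is done and handed in at about 24 s, well inside the 56 s limit. No verdict was reported.

- **Key:** I took it from the stand and pushed it into the silver dock's slot. It stopped with the tool end at z = 0.063 m, the expected shoulder-contact height, under about 20 N. The catch pin moved to the slot end, and the key was left standing there.
- **Module:** I lifted the smallest module straight up by its handle, with about 6 N of weight on the wrist and no jamming. It was held still over its place.
- **Last checks:** In the last scene picture the module's lower edge lies within about a pixel of where an underside 8 cm above the dock should appear, and the module looks level. The key was still standing and the arm was at rest.
- **Disagreements:** Triangulating the key's height from two close wrist views was unreliable (0.06–0.12 m). I replaced it with a wide scene-and-wrist pair, which gave 0.096 m against the expected 0.095 m. The final tool-orientation difference came out as about 2π; I took that as the equivalent rotation vector of opposite sign and did not check it further.
- **Bystanders:** I made no deliberate contact with the other equipment, but took no separate final picture of each piece.

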